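# Unscrew the lap hold-down cap on a gem-polishing machine

## Robot

A 6-joint arm with a two-finger parallel gripper is mounted at the origin on the work surface. World frame = base frame: x ahead of the robot, y to its left, z up, the work surface at z = 0. Lengths are in m, angles in rad, forces in N, time in s.
With the tool pointing down it reaches from about 0.375 to 0.975 m from the base axis. Payload 3.8 kg.
Tool frame: the origin (TCP) lies on the centre line of the jaws, within the pads' length; the fingertips stand 14 mm ahead of it and the grasp point (between the pads) lies 5 mm behind it; z points along the fingers, y is the line along which they close (so a half turn about z gives the same grasp; the last joint's range is limited). The gripper opens to 85 mm and grips with 20 to 120 N. Pads are 22 mm wide; open, the fingers measure 114 mm over their backs; the gripper's body (76 mm by 85 mm) begins 54 mm behind the grasp point. The pads swing forward as they close: fully open they stand 13 mm farther back than shut.
Start: joints at [1.294, 0.264, 1.604, -0, 1.274, -0.037], TCP at [0.16, 0.656, 0.222] pointing down, gripper open.
Joint ranges: [-2.63, 2.63], [-0.94, 2.18], [0.31, 2.57], [-1.31, 4.45], [0, 2.66], [-2.55, 2.55]. Speed limits (rad/s): [2.57, 2.57, 3.14, 3.14, 3.14, 3.14].

## Interface

Orientations are given as a rotation vector (axis times angle).
In Python, from workcell import bot, eyes, spot_in gives the robot as it stands.
- The arm moves only by the tool carry_out, never from a script. Its argument "series" is text: rows parted by semicolons, each of 4 numbers parted by spaces: the shift along the world's x, y, z in m, then the turn about the world's z in degrees. In form: tx ty tz roll; .... A call has 1 to 20 rows; each row shifts and turns the commanded pose from where the row before left it; what a row does not reach is not made up. A row lasts 1/8 s, in which the tool goes at most 62.5 mm and 10.7 degrees, less where a joint would pass 70% of its speed; a pose out of reach is approached as far as the arm can. A call is refused whole if a number of a shift passes 0.0625 or a number of a turn 10.7, either way. A call with a gripper value outside its range is refused whole. "jaw" is the gripper command: -1 is shut, 1 is fully open, values between are in proportion, set as the call begins (left out, the last holds). The fingers move at their own pace and stop on an object; "grip_force" is the grip in N (left out, the last holds). Time passes only in rows, so rows that do not move let the fingers close. It gives the time, the measured TCP pose, the force, the opening and the grip force at its end, in the units of the state.
- bot.read_state(): the state, without advancing time (a new reading comes with each control period).
- eyes.read_camera(name): name is "scene" or "side" or "wrist"; returns (picture, depth): 420x560x3 uint8, blue, green, red; 420x560 float32, m along the optical axis (not along the pixel's ray), 0 where there is no reading.
- eyes.get_calibration(name): a dict with "K" (3x3 intrinsics, pixels), "position" and "rotation" of the camera in the world; the wrist camera has in their place "T_tool_cam" (4x4, takes a point from camera to tool coordinates, whose origin is the TCP and whose axes are the flange's). Camera axes: x right, y down, z forward; pixel columns grow to the right and rows downward; lengths in m; the calibration is good to about 2 mm. A picture is of the moment at which its call begins: read the wrist's pose just before it. get_calibration takes no time and is no camera call.
- bot.finish_job(): hands the job in; it is judged then, once.
Trained networks look in the newest picture that a camera, given by its name, has taken for a name from the list of things; names that differ only in an ending like _2 or _b are one class to them, and where a whole thing is asked for, a point or a joint stands for the part that bears it (a point fixed in the world has none). Each returns a list of dicts, best first, with "score" (0 to 1); they miss things now and then, are a little off and sometimes report something else, mostly with a low value. They report only what shows in the picture. A call takes as long as a camera call. They do not tell look-alikes from the thing itself.
- spot_in(camera, target): "rect" ([centre column, centre row, width, height] in pixels, round what is visible of it).
The state is a dict: "time": time; "q": joint angles; "joint_vel": joint speeds; "joint_torque": joint torques, N m; "tool_pos": TCP position; "tcp_rot": TCP orientation; "wrist_force": force on the tool from outside, world axes, zero at the start; "torque": the same for the moment, N m; "width": opening from 0.0 (shut) to 1.0 (fully open); "grip_force": force on a finger pad.
Only numpy, scipy, OpenCV 4.12 (cv2) and the standard library are available. Lean on these libraries where they do the work, as an engineer would, in place of code of your own. Each camera call takes 0.05 s, during which the arm holds its last target. There are 200 camera calls.

## Task

The flat polishing lap on the stall's gem-polishing machine has to be changed: slide the mast carriage back along its rail, away from the lap, right to its end stop, then unscrew the round hold-down cap from the middle of the lap. Nobody remembers whether its thread is right- or left-handed, so try it one way and the other and carry on the way it gives until the thread lets go. Lift the cap off and finish still gripping it, upright and still, over the lap and at least 5 cm above it, with the other things on and around the machine left where they are.

Things in the scene. Friction and masses are not known exactly. Their poses are not given: they have to be found in the camera images.
- carriage (a joint): slide of the mast carriage on the machine's rail, m: 0 = closest to the lap, 0.110 = against its end stop (fully back); starts between 0 and 0.04. It stays where it is left; sliding takes about 4 N. It moves along the -y axis of lap_top, straight away from the spindle
- mast_knob (a point): centre of the knurled steel knob on top of the carriage's upright mast: 30 mm diameter, 32 mm high, axis vertical, does not turn; below it an 18 mm post; the angle head (40 mm block with a disc) begins 46 mm below this point. From the head a sloping rod (quill) leads 83 mm towards the spindle, ending close above the lap. Axes as lap_top
- lap_top (a point): point on the spindle axis at the top face of the copper lap (152 mm disc, in a round black pan, 190 mm, rim 6 mm above the lap), 110 mm above the table. z up; -y points along the rail to the mast, whose knob's axis is 115 mm from the spindle's at carriage 0, 225 mm at the stop. The grey case spans 300 mm in x, 420 mm in y; its deck is 20 mm lower
- cap_center (a point): centre, half-way up, of the round knurled aluminium hold-down cap: 46 mm diameter, 38 mm high, about 120 g, standing on the lap, centred on the spindle; z up; a dark dimple on its top near the rim marks its x axis
- cap_mouth (a point): centre of the cap's lower face. Inside is a hidden coarse three-start thread (24 mm rise per turn), right- or left-handed by chance, starting screwed home. Tightening, it stops dead within 0.15 rad; loosening, it turns easily, rises about 4 mm per rad, and after 2.1 rad lifts straight off. Let go half-way, it stays there. The thread ends 16 mm above the lap
- dop_block_at (a point): bystander on the machine's deck beside the rail: dark wooden block 34 x 70 x 22 mm with four brass sticks, 54 mm high over all; point at the block's centre
- loupe_at (a point): bystander on the deck: steel folding loupe, 34 mm wide, 66 mm long, 16 mm high; point at its lens, half-way up
- spare_lap_at (a point): bystander on the table: spare steel lap, disc of 152 mm, 5 mm thick; point at its centre
- jar_at (a point): bystander: white lidded porcelain jar with blue bands, 92 mm diameter, 128 mm high; point half-way up
- tea_bowl_at (a point): bystander: blue tea bowl, 90 mm diameter, 50 mm high; point half-way up
- spray_at (a point): bystander: white spray bottle, 68 mm diameter, 189 mm high; point half-way up
- tweezers_at (a point): bystander: steel tweezers lying on the deck between the pan and the robot, 118 mm long, 8 mm high; point near the middle
Things that resemble listed ones, but are neither listed nor needed, are in the scene too. Of the things that look like the part that bears cap_center, the middle-sized one is meant.

How it is judged:
On the way, in this order (a step that is already met when the one before it is completed fails the run):
1. the mast carriage is back against its end stop (value of joint carriage above 0.106 m), for 0.2 s.
2. the cap is unscrewed and off the spindle (z of cap_center in the frame of lap_top above 0.04 m), for 0.2 s.
At the end, for the whole second after the job is handed in: The fingers grip the cap (over 1 N), still (under 3 cm/s), upright within 0.3 rad, over the lap (within 90 mm of the spindle axis), its lower face at least 45 mm above it, touching neither machine nor table; the mast carriage is within 6 mm of its end stop (horizontal distance between cap_center and lap_top below 0.09 m and z of cap_center in the frame of lap_top above 0.064 m and contact force between the fingers and cap above 1 N and contact force between cap and machine below 0.05 N and contact force between cap and table below 0.05 N and angle between cap_center's own z axis and vertical below 0.3 rad and linear speed of cap below 0.03 m/s and value of joint carriage above 0.104 m); the arm keeps its last pose, push and grip.
It fails at once if the cap falls off the machine (height (world z) of cap_center below 0.09 m).
It fails at once if a bystander is shifted by more than 3 cm (distance of any of dop_block_at, loupe_at, spare_lap_at, jar_at, tea_bowl_at, spray_at, tweezers_at from where it was at the start of the episode above 0.03 m).
It also fails if it takes over 72 s, if anything falls off the work surface, if the arm or the gripper's body presses on something with over 40 N, if the wrist force passes 120 N, or if a joint passes its speed limit or range.

## Working session

There is one attempt and no reset: what is moved stays moved. The work goes in short steps, Python scripts to look and compute and a tool call to move; the robot and the scene stay as the last step left them, time stands still between calls to the robot, and variables do not carry over. Pictures are saved under pics/ and viewed, at most 10 in all, crops included, and the job is handed in when it is done.

Besides the shell and the picture viewer there is one more tool, called after "Request:" as name(argument=value, ...) on one line, values as JSON. carry_out: Moves the arm, as the interface text tells. Its arguments: {"type":"object","properties":{"series":{"type":"string"},"jaw":{"type":"number"},"grip_force":{"type":"number"}},"required":["series"]}

```bash
mkdir -p pics
cat > h.py <<'E'
import numpy as np, cv2
from scipy.spatial.transform import Rotation as R
from workcell import bot, eyes, spot_in
def cam(n):
    s=bot.read_state(); im,d=eyes.read_camera(n); c=eyes.get_calibration(n); K=np.array(c["K"])
    if n=="wrist":
        T=np.eye(4);T[:3,:3]=R.from_rotvec(s["tcp_rot"]).as_matrix();T[:3,3]=s["tool_pos"];T=T@np.array(c["T_tool_cam"])
    else:
        T=np.eye(4);r=np.array(c["rotation"]);T[:3,:3]=r if r.shape==(3,3) else R.from_rotvec(r).as_matrix();T[:3,3]=c["position"]
    v,u=np.mgrid[:d.shape[0],:d.shape[1]]
    P=np.stack([(u-K[0,2])/K[0,0]*d,(v-K[1,2])/K[1,1]*d,d],-1)@T[:3,:3].T+T[:3,3]
    P[d==0]=np.nan
    return im,d,P
E
python3 - <<'E'
from h import *
print(bot.read_state())
for n in ["scene","side"]:
    im,d,P=cam(n); cv2.imwrite(f"pics/{n}0.png",im); np.save(f"{n}0.npy",P)
    for t in ["cap_center","mast_knob","lap_top","carriage"]:
        for r in spot_in(n,t)[:4]:
            c,w=[int(x) for x in r["rect"][:2]],r["rect"][2:]
            print(n,t,round(r["score"],2),np.round(r["rect"]),P[min(c[1],419),min(c[0],559)].round(3))
E
```

```text
{'time': 0.0, 'q': array([ 1.29411272e+00,  2.64779483e-01,  1.60536780e+00,  9.68441448e-06,
        1.27367826e+00, -3.69094851e-02]), 'joint_vel': array([ 0.00031569,  0.0017849 , -0.00022856, -0.00054212,  0.00024191,
        0.00092529]), 'joint_torque': array([-3.13420287e-04, -5.15101361e+01, -3.67321944e+01, -3.50883602e-04,
        1.30033161e-02, -1.37649753e-06]), 'tool_pos': array([0.16010313, 0.65497388, 0.22034764]), 'tcp_rot': array([-0.37569614, -3.11868509,  0.00346173]), 'wrist_force': array([-0.11703934, -0.5713354 , -0.20033325]), 'torque': array([-0.03312012,  0.00851521,  0.00354036]), 'grip_force': 0.0, 'width': 0.996364380485666}
scene cap_center 0.65 [328. 189.  21.  23.] [0.273 0.249 0.042]
scene cap_center 0.63 [314. 214.  18.  17.] [0.505 0.102 0.149]
scene mast_knob 0.73 [108. 299.  36.  67.] [ 0.639 -0.481  0.125]
scene mast_knob 0.67 [314. 215.  19.  22.] [0.505 0.103 0.144]
scene mast_knob 0.59 [281. 217.  29.  57.] [ 0.553 -0.016  0.21 ]
scene lap_top 0.82 [288. 254. 166. 127.] [ 0.644 -0.026  0.158]
scene carriage 0.97 [284. 221.  30.  59.] [ 0.551 -0.006  0.191]
side cap_center 0.68 [192. 205.  15.  25.] [0.245 0.245 0.051]
side cap_center 0.52 [279. 193.  17.  22.] [0.48  0.096 0.148]
side mast_knob 0.94 [307. 204.  30.  59.] [ 0.516 -0.028  0.205]
side mast_knob 0.41 [327. 395.  68.  50.] [ 0.412 -0.43   0.003]
side mast_knob 0.15 [429. 372.  43.  68.] [ 0.602 -0.51   0.122]
side carriage 0.92 [304. 204.  31.  60.] [ 0.512 -0.017  0.193]
```

Run:
```python
import cv2,numpy as np
a=cv2.imread("pics/scene0.png");b=cv2.imread("pics/side0.png")
cv2.imwrite("pics/a.png",cv2.resize(a,(784,588)))
cv2.imwrite("pics/b.png",np.hstack([cv2.resize(a[150:350,190:390],(400,400),interpolation=2),cv2.resize(b[130:330,190:390],(400,400),interpolation=2)]))
```

```text
(no output)
```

View pics/a.png

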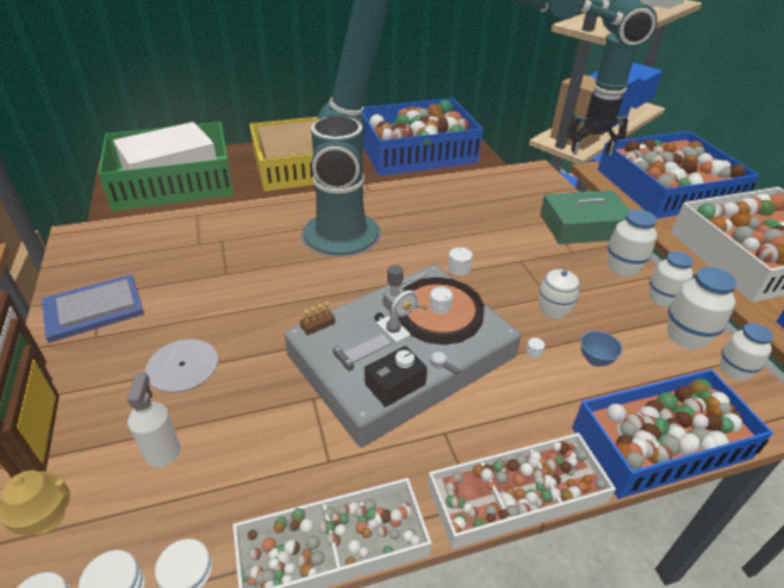

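View pics/b.png

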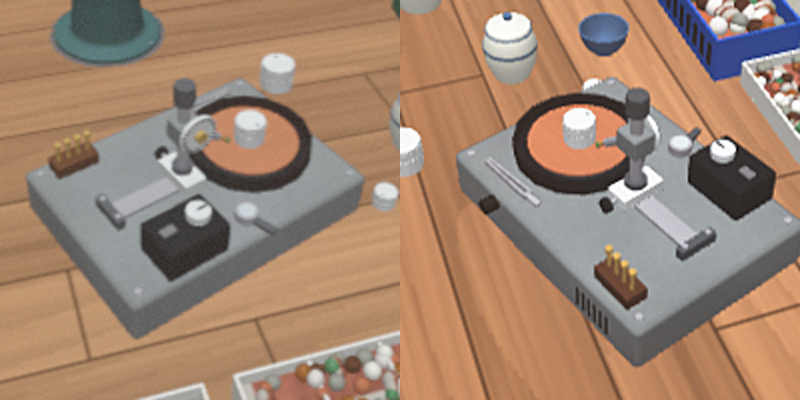

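Cap candidates in scene pixels: the large one on the table at (328,189), the one on the lap at (314,214), and the small one on the table at about (382,248). The lap one fits: it is the middle size and stands on the spindle. The crop confirms this. The mast knob is at about (282,197), and the rail runs from the mast towards the end clamp at lower left. Next I fit the geometry.

Run:
```python
import cv2,numpy as np
from scipy.optimize import least_squares
def fit(p):
    f=lambda x:np.hypot(p[:,0]-x[0],p[:,1]-x[1])-x[2]
    return least_squares(f,[*p[:,:2].mean(0),.03],loss="soft_l1",f_scale=.002).x
for n in ["scene","side"]:
    P=np.load(n+"0.npy");im=cv2.imread(f"pics/{n}0.png");hsv=cv2.cvtColor(im,cv2.COLOR_BGR2HSV)
    x,y,z=P[...,0],P[...,1],P[...,2]
    near=(np.hypot(x-.5,y-.1)<.3)
    cop=near&(hsv[...,0]<15)&(hsv[...,1]>90)&(abs(z-.11)<.012)&(np.hypot(x-.5,y-.1)<.12)
    m=cop.astype(np.uint8);q=P[cop]
    h=cv2.convexHull(q[:,:2].astype(np.float32))[:,0]
    print(n,"copper",len(q),np.median(q[:,2]),"circle hull",fit(h))
    cap=near&(np.hypot(x-.5,y-.1)<.06)&(z>.115)&(z<.17)&(hsv[...,1]<60)
    q=P[cap];print("cap",len(q),q.min(0),q.max(0)); t=q[q[:,2]>np.percentile(q[:,2],98)-.006];print(" top",t.mean(0),t.min(0),t.max(0),"fit",fit(q))
    k=(np.hypot(x-.54,y+.02)<.08)&(z>.20);q=P[k];zm=np.percentile(q[:,2],97);t=q[q[:,2]>zm-.005]
    print("knob",len(q),zm,t.mean(0),t.min(0),t.max(0)); s=q[(q[:,2]>zm-.028)];print(" fit",fit(s))
    dk=near&(abs(z-.09)<.006);q=P[dk][:,:2].astype(np.float32);print("deck",cv2.minAreaRect(q), cv2.boxPoints(cv2.minAreaRect(q)).round(3).tolist())
```

```text
scene copper 944 0.11017885067768451 circle hull [0.479144   0.11579235 0.08408622]
cap 257 [0.46341259 0.04264951 0.1151256 ] [0.51773076 0.1350981  0.16024111]
 top [0.49157541 0.10260221 0.14915018] [0.46605187 0.04264951 0.14696604] [0.51773076 0.13265812 0.16024111] fit [0.48973861 0.10887518 0.01896788]
knob 393 0.2734184686290413 [ 0.52965648 -0.00900391  0.27179105] [ 0.51431337 -0.02406554  0.26845974] [0.54328178 0.0066872  0.27476969]
 fit [ 0.53046729 -0.00939206  0.01208325]
deck ((0.4957512617111206, 0.09690399467945099), (0.3056600093841553, 0.5866942405700684), 18.893129348754883) [[0.25600001215934753, 0.32499998807907104], [0.44600000977516174, -0.23000000417232513], [0.7350000143051147, -0.13099999725818634], [0.5450000166893005, 0.42399999499320984]]
side copper 1104 0.1111783717068816 circle hull [0.47556427 0.12187146 0.08464859]
cap 284 [0.46256741 0.04096924 0.11544927] [0.51005633 0.13490251 0.16297147]
 top [0.48902659 0.10115543 0.1513666 ] [0.46490699 0.04096924 0.14889326] [0.51005633 0.13160914 0.16297147] fit [0.48463656 0.10853982 0.01846791]
knob 409 0.27456474425329813 [ 0.52639296 -0.00871632  0.27308771] [ 0.51207318 -0.02537746  0.26971617] [0.54065551 0.00724917 0.27665041]
 fit [ 0.52590992 -0.00945127  0.01201115]
deck ((0.48160064220428467, 0.0944996178150177), (0.31921619176864624, 0.5900789499282837), 19.207733154296875) [[0.23399999737739563, 0.32100000977516174], [0.42800000309944153, -0.2370000034570694], [0.7289999723434448, -0.13199999928474426], [0.5350000262260437, 0.4259999990463257]]
```

Request:
carry_out(series="0 0 0.05 0;0 0 0.05 0;0 0 0.05 0;0.023 -0.0415 0 -9.2;0.023 -0.0415 0 -9.2;0.023 -0.0415 0 -9.2;0.023 -0.0415 0 -9.2;0.023 -0.0415 0 -9.2;0.023 -0.0415 0 -9.2;0.023 -0.0415 0 -9.2;0.023 -0.0415 0 -9.2;0.023 -0.0415 0 -9.2;0.023 -0.0415 0 -9.2;0.023 -0.0415 0 -9.2;0.023 -0.0415 0 -9.2;0.023 -0.0415 0 -9.2;0.023 -0.0415 0 -9.2;0.023 -0.0415 0 -9.2;0.023 -0.0415 0 -9.2", jaw=1)

```text
time: 2.88
tool_pos: [0.5289, -0.0098, 0.372]
tcp_rot: [3.1, 0.512, 0.001]
wrist_force: [0.3, 0.5, 1.3]
width: 1.0
grip_force: 0.0
```

Request:
carry_out(series="0 0 0 0;0 0 0 0")

```text
time: 3.12
tool_pos: [0.5281, -0.0081, 0.3716]
tcp_rot: [-3.097, -0.521, 0.001]
wrist_force: [-0.7, 0.0, 0.0]
width: 0.999
grip_force: 0.0
```

```bash
cat > k.py <<'E'
from h import *
s=bot.read_state(); print(s["time"],s["tool_pos"],s["q"].round(2)); Rm=R.from_rotvec(s["tcp_rot"]).as_matrix();print("yawy",np.degrees(np.arctan2(Rm[1,1],Rm[0,1])),"z",Rm[:,2].round(3))
im,d,P=cam("wrist"); cv2.imwrite("pics/w1.png",im)
x,y,z=P[...,0],P[...,1],P[...,2]
print("zmax",np.nanpercentile(z[np.hypot(x-.528,y+.009)<.03],95))
def circ(m,name):
    q=P[m]
    if len(q)<20: print(name,len(q));return
    c,r=cv2.minEnclosingCircle(q[:,:2].astype(np.float32)); print(name,len(q),np.round(c,4),round(r,4),"z",np.median(q[:,2]).round(4),"mean",q.mean(0).round(4))
circ((np.hypot(x-.528,y+.009)<.04)&(z>.266)&(z<.285),"knobtop")
circ((np.hypot(x-.488,y-.106)<.035)&(z>.142)&(z<.155),"captop")
for t in ["mast_knob","cap_center"]:
    for r in spot_in("wrist",t)[:3]: print(t,round(r["score"],2),np.round(r["rect"]))
E
python3 k.py
```

```text
3.125 [ 0.52805075 -0.00811869  0.37161062] [-0.06 -0.07  1.7   0.    1.51  1.17]
yawy -70.91567352811364 z [-0.     0.001 -1.   ]
zmax 0.4745709940420289
knobtop 1120 [ 0.5297 -0.0058] 0.0157 z 0.2702 mean [ 0.5305 -0.0054  0.2701]
captop 1286 [0.4883 0.1138] 0.0239 z 0.1462 mean [0.4896 0.1133 0.1461]
mast_knob 0.92 [250. 186.  99.  87.]
mast_knob 0.52 [  3. 112.   6.  29.]
mast_knob 0.43 [257. 168. 351. 252.]
cap_center 0.77 [65. 58. 35. 33.]
cap_center 0.61 [ 63. 277.  53.  47.]
cap_center 0.6 [169. 180.  47.  44.]
```

Request:
carry_out(series="0.002 0.002 -0.03 0;0 0 -0.03 0;0 0 -0.03 0;0 0 -0.03 0;0 0 0 0")

```text
time: 3.9
tool_pos: [0.528, -0.0052, 0.2491]
tcp_rot: [-3.096, -0.523, 0.008]
wrist_force: [-0.3, -0.5, -0.5]
width: 1.0
grip_force: 0.0
```

Request:
carry_out(series="0 0 0 0;0 0 0 0;0 0 0 0;0 0 0 0;0 0 0 0;0 0 0 0", jaw=-1, grip_force=30)

```text
time: 4.65
tool_pos: [0.5311, -0.0063, 0.2533]
tcp_rot: [3.098, 0.52, 0.004]
wrist_force: [-1.1, 0.6, 6.0]
width: 0.328
grip_force: 29.5
```

Request:
carry_out(series="0.0032 -0.0095 0 0;0.0032 -0.0095 0 0;0.0033 -0.0095 0 0;0.0032 -0.0095 0 0;0.0033 -0.0095 0 0;0.0032 -0.0095 0 0;0.0033 -0.0095 0 0;0.0032 -0.0095 0 0;0.0033 -0.0095 0 0;0 0 0 0;0 0 0 0")

```text
time: 6.02
tool_pos: [0.5606, -0.0923, 0.2533]
tcp_rot: [3.097, 0.519, 0.004]
wrist_force: [0.0, 0.3, 4.7]
width: 0.324
grip_force: 29.6
```

Request:
carry_out(series="0.001 -0.003 0 0;0.001 -0.003 0 0;0.001 -0.003 0 0;0.001 -0.003 0 0;0 0 0 0;0 0 0 0")

```text
time: 6.78
tool_pos: [0.563, -0.0995, 0.2532]
tcp_rot: [-3.09, -0.519, -0.001]
wrist_force: [-4.9, 12.7, 9.6]
width: 0.33
grip_force: 30.1
```

Request:
carry_out(series="0.001 -0.003 0 0;0.001 -0.003 0 0;0 0 0 0;0 0 0 0")

```text
time: 7.28
tool_pos: [0.563, -0.0996, 0.253]
tcp_rot: [-3.079, -0.518, 0.004]
wrist_force: [-9.3, 28.0, 13.6]
width: 0.329
grip_force: 31.4
```

Request:
carry_out(series="-0.001 0.003 0 0;-0.001 0.003 0 0;0 0 0 0")

```text
time: 7.65
tool_pos: [0.563, -0.0994, 0.2531]
tcp_rot: [-3.091, -0.52, -0.001]
wrist_force: [-3.4, 11.9, 8.0]
width: 0.332
grip_force: 30.6
```

Request:
carry_out(series="0 0 0 0;0 0 0 0;0 0 0 0;0 0 0 0;0 0 0.04 0;0 0 0.04 0;0 0 0.02 0;-0.0095 0.027 0 10.5;-0.0095 0.027 0 10.5;-0.0095 0.027 0 10.5;-0.0095 0.027 0 10.5;-0.0095 0.027 -0.02 10.5;-0.0095 0.027 -0.02 10.5;-0.0095 0.027 -0.02 10.5;-0.0095 0.027 -0.02 10.5;0 0 0 0;0 0 0 0", jaw=1)

```text
time: 9.78
tool_pos: [0.4878, 0.1117, 0.2718]
tcp_rot: [1.956, 2.458, -0.001]
wrist_force: [0.1, -0.9, -0.1]
width: 1.0
grip_force: 0.0
```

```bash
cat >> k.py <<'E'
circ((np.hypot(x-.489,y-.1135)<.035)&(z>.14)&(z<.158),"captop")
im,d,P=cam("scene");cv2.imwrite("pics/s1.png",cv2.resize(im[130:330,190:390],(600,600),interpolation=2))
x,y,z=P[...,0],P[...,1],P[...,2];circ((np.hypot(x-.56,y+.11)<.05)&(z>.262)&(z<.29),"knob scene")
E
python3 k.py
```

```text
9.775 [0.48777489 0.11174589 0.27176648] [ 0.18 -0.1   1.9  -0.    1.34 -0.05]
yawy 12.959457266592059 z [ 0.    -0.001 -1.   ]
zmax 0.13807482642580307
knobtop 0
captop 2231 [0.4881 0.114 ] 0.0238 z 0.1463 mean [0.4878 0.1152 0.1461]
mast_knob 0.77 [295. 351.  63.  46.]
cap_center 0.71 [90. 10. 69. 20.]
cap_center 0.67 [402.  18.  45.  34.]
cap_center 0.65 [277. 199.  54.  57.]
captop 2278 [0.4882 0.1141] 0.0239 z 0.1462 mean [0.4878 0.1154 0.146 ]
knob scene 101 [ 0.5611 -0.1002] 0.0165 z 0.271 mean [ 0.5638 -0.1024  0.27  ]
```

View pics/w1.png

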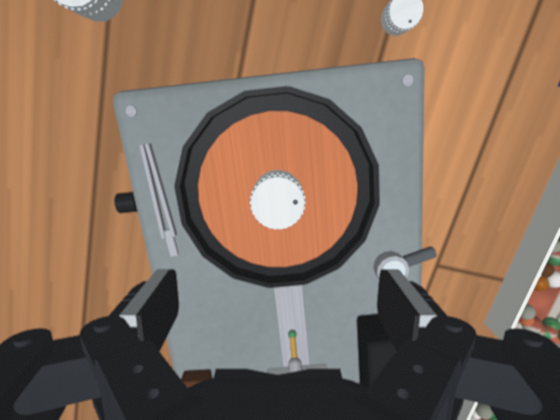

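The picture shows the cap with its dimple at (277,200), centred in the lap. The quill is clear at the bottom, at (293,345), with the carriage at the stop. Next I go down and grip.

Request:
carry_out(series="0 0.002 -0.04 0;0 0 -0.04 0;0 0 -0.03 0;0 0 -0.02 0;0 0 -0.009 0;0 0 0 0;0 0 0 0")

```text
time: 10.85
tool_pos: [0.4886, 0.1142, 0.134]
tcp_rot: [1.954, 2.458, 0.003]
wrist_force: [0.5, -0.6, -0.3]
width: 0.998
grip_force: 0.0
```

Request:
carry_out(series="0 0 0 0;0 0 0 0;0 0 0 0;0 0 0 0;0 0 0 0;0 0 0 0", jaw=-1, grip_force=40)

```text
time: 11.6
tool_pos: [0.4874, 0.1142, 0.1338]
tcp_rot: [-1.954, -2.46, 0.0]
wrist_force: [-2.8, -0.1, 5.8]
width: 0.503
grip_force: 39.7
```

Request:
carry_out(series="0 0 0 3;0 0 0 3;0 0 0 3;0 0 0 3;0 0 0 0;0 0 0 0")

```text
time: 12.35
tool_pos: [0.4871, 0.1142, 0.1338]
tcp_rot: [-1.686, -2.65, 0.001]
wrist_force: [-3.6, -0.7, 7.1]
width: 0.502
grip_force: 39.9
```

```bash
cat > s.py <<'E'
from h import *
s=bot.read_state();Rm=R.from_rotvec(s["tcp_rot"]).as_matrix();print(s["tool_pos"].round(4),s["q"].round(3),"yaw",np.degrees(np.arctan2(Rm[1,1],Rm[0,1])).round(1),s["wrist_force"].round(1),s["torque"].round(2),s["width"],s["grip_force"])
E
python3 s.py
```

```text
[0.4871 0.1142 0.1338] [ 0.18   0.007  2.063  0.     1.072 -0.257] yaw 25.1 [-3.6 -0.7  7.1] [-0.19  0.71 -0.04] 0.5019771774379241 39.85888123512268
```

No torque built up over 12°, past the 8.6° tightening limit, so counter-clockwise (+) seems to loosen. I'll carry on that way with the matching rise and check again.

Request:
carry_out(series="0 0 0.001 5;0 0 0.0005 7;0 0 0.0005 7;0 0 0.0005 7;0 0 0 0;0 0 0 0")

```text
time: 13.1
tool_pos: [0.4868, 0.1137, 0.1356]
tcp_rot: [-1.05, -2.96, 0.002]
wrist_force: [-4.6, -2.0, 6.1]
width: 0.504
grip_force: 40.7
```

```bash
python3 s.py
python3 - <<'E'
from h import *
im,d,P=cam("wrist");cv2.imwrite("pics/w2.png",im)
E
```

```text
[0.4868 0.1137 0.1356] [ 1.800e-01  5.000e-03  2.062e+00 -1.000e-03  1.076e+00 -7.080e-01] yaw 50.9 [-4.6 -2.   6.1] [-0.49  0.8   0.06] 0.503956740007581 40.65272390842438
```

View pics/w2.png

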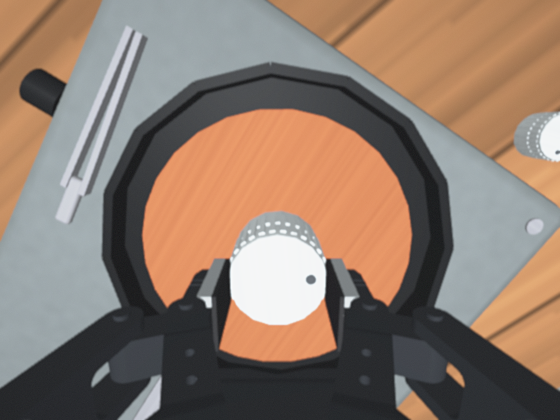

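The dimple, at (311,279), is still on the same side of the cap centre (278,281), so the cap turns with the jaws. The thread is right-handed and is loosening.

Request:
carry_out(series="0 0 0.0007 10;0 0 0.0007 10;0 0 0.0007 10;0 0 0.0007 10;0 0 0.0007 10;0 0 0.0007 10;0 0 0.0007 10;0 0 0.0007 10;0 0 0.0007 10;0 0 0 4;0 0 0 0;0 0 0 0")

```text
time: 14.65
tool_pos: [0.4877, 0.113, 0.1421]
tcp_rot: [1.449, -2.787, 0.004]
wrist_force: [-2.7, -5.0, 4.9]
width: 0.503
grip_force: 41.3
```

Request:
carry_out(series="0 0 0.002 0;0 0 0.002 0;0 0 0.002 0;0 0 0.002 0;0 0 0 0;0 0 0 0")

```text
time: 15.4
tool_pos: [0.4879, 0.1148, 0.1499]
tcp_rot: [-1.452, 2.785, 0.001]
wrist_force: [-0.3, 0.1, -1.6]
width: 0.499
grip_force: 41.6
```

```bash
python3 s.py
```

```text
[0.4879 0.1148 0.1499] [ 1.810e-01 -9.000e-03  2.047e+00  1.000e-03  1.102e+00 -2.351e+00] yaw 145.1 [-0.3  0.1 -1.6] [-0.02  0.02  0.01] 0.49898725158545737 41.59071922302246
```

The thread has let go: lateral forces dropped to zero and only the weight is left. Lift.

Request:
carry_out(series="0 0 0.008 0;0 0 0.012 0;0 0 0.015 0;0 0 0.015 0;0 0 0.015 0;0 0 0.01 0;0 0 0.005 0;0 0 0 0;0 0 0 0;0 0 0 0;0 0 0 0")

```text
time: 16.77
tool_pos: [0.4873, 0.1141, 0.229]
tcp_rot: [1.452, -2.785, -0.0]
wrist_force: [0.5, -1.0, -1.8]
width: 0.503
grip_force: 41.6
```

```bash
python3 s.py
python3 - <<'E'
from h import *
a=cam("scene")[0];b,_,P=cam("side")
cv2.imwrite("pics/e.png",np.hstack([cv2.resize(a[130:330,190:390],(400,400),interpolation=2),cv2.resize(b[110:310,190:390],(400,400),interpolation=2)]))
x,y,z=P[...,0],P[...,1],P[...,2];q=P[(np.hypot(x-.56,y+.10)<.04)&(z>.262)&(z<.29)];print("knob",q.mean(0))
E
```

```text
[0.4873 0.1141 0.229 ] [ 0.18  -0.074  1.959 -0.     1.258 -2.351] yaw 145.1 [ 0.5 -1.  -1.8] [ 0.01 -0.   -0.03] 0.5030840757951487 41.596795320510864
knob [ 0.55722561 -0.10379648  0.27101997]
```

View pics/e.png

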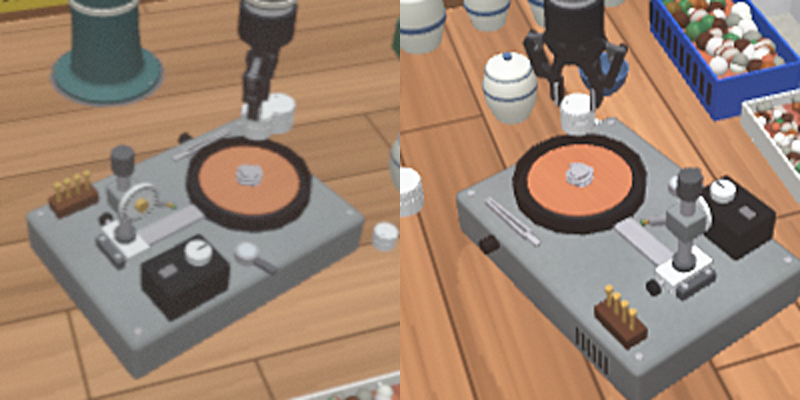

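The picture shows the cap gripped upright above the lap (side crop about (577,112)) with the spindle bare at (578,175). The carriage is at its end stop and the bystanders are in place.

```bash
python3 -c "
from workcell import bot
print(bot.finish_job())"
```

```text
the job is handed in; nothing more can be done
None
```

The carriage is back at its end stop, the cap (right-handed thread) is unscrewed and held upright and still about 8 cm above the lap, the bystanders look undisturbed in the last pictures, and the job is handed in, though no verdict came back.

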